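Prop up the bench splash screen

ROBOT

A 6-joint arm with a two-finger parallel gripper is mounted at the origin on the work surface. World frame = base frame: x ahead of the robot, y to its left, z up, the work surface at z = 0. Lengths are in m, angles in degrees, forces in N, time in s.
With the tool pointing down it reaches from about 0.35 to 0.875 m from the base axis. Payload 4.2 kg.
Tool frame: the origin (TCP) lies between the finger pads; the fingertips stand 17 mm ahead of it and the grasp point (between the pads) lies 2 mm behind it; z points along the fingers, y is the direction in which the jaws open and shut (so a half turn about z gives the same grasp; the last joint's range is limited). The gripper opens to 87 mm and grips with 3 to 60 N. Pads are 19 mm wide; open, the fingers measure 117 mm over their backs; the gripper's body (75 mm by 190 mm) begins 51 mm behind the grasp point.
Start: joints at [79.733, 22.042, 0.453, 0, -68.411, -14.817], TCP at [0.265, 0.566, 0.24] pointing down, gripper open.
Joint ranges: [-179.83, 179.83], [-69.29, 118.12], [-61.27, 80.66], [-181.25, 117.63], [-171.15, -9.14], [-177.46, 177.46]. Speed limits (degrees/s): [159.86, 159.86, 180, 180, 180, 180].

INTERFACE

Orientations are given as a 3x3 rotation matrix whose columns are the frame's x, y, z axes.
In Python, from station import r gives the robot as it stands.
- The arm moves only by the shell command python3 -m creep 'ROWS'. ROWS is JSON, a list of rows, each a list of 7 numbers: the opening, from 0 (shut) to 1 (fully open), then the shift along the tool's x, y, z scaled (see below), then the turn, a rotation vector about the tool's x, y, z scaled (see below). A call has 1 to 5 rows; each row is the pose to reach, as a shift and turn from the pose measured when the call began, along the tool's axes at that moment, turning the shorter way round; what a row does not reach only later rows make up. The controller multiplies each number of a shift by 300 mm and each number of a turn by 180 degrees. A row lasts 1/12 s, in which the tool goes at most 41.7 mm and 7.16 degrees, less where a joint would pass 70% of its speed; a pose out of reach is approached as far as the arm can. A call with a number of a shift or a turn outside -1 to 1 is refused whole. A call with a gripper value outside its range is refused whole. The fingers move at their own pace and stop on an object; the grip force is fixed at half the most. Time passes only in rows, so rows that repeat a pose let the fingers close. It gives the time, the measured TCP pose, the force and the opening at its end, in the units of the state.
- r.sense(): the state, without advancing time (a new reading comes with each control period).
- r.capture(name): name is "side" or "top"; returns the picture (480x640x3 uint8, blue, green, red); there is no depth.
- r.camera_model(name): a dict with "mtx" (3x3 intrinsics, pixels), "dist" ([k1, k2, p1, p2, k3] as OpenCV has them; the pictures are not rectified), "R" (3x3) and "t" (3): a world point X has camera coordinates R X + t. Camera axes: x right, y down, z forward; pixel columns grow to the right and rows downward; lengths in m; the calibration is good to about 2 mm. A picture is of the moment at which its call begins. camera_model takes no time and is no camera call.
- r.finish_job(): hands the job in, once; it reports no verdict.
Trained networks look in the newest picture that a camera, given by its name, has taken for a name from the list of things; names that differ only in an ending like _2 or _b are one class to them, and where a whole thing is asked for, a point or a joint stands for the part that bears it (a point fixed in the world has none). Each returns a list of dicts, best first, with "score" (0 to 1); they miss things now and then, are a little off and sometimes report something else, mostly with a low value. They report only what shows in the picture. A call takes as long as a camera call.
- r.recognise(camera, target): "rect" ([left, top, right, bottom] as shares, 0 to 1, of the picture: columns of its width, rows of its height, round what is visible of it).
- r.outline_of(camera, target): "pixels" (480x640 bool, what is visible of it) and "rect" ([left, top, right, bottom] as shares, 0 to 1, of the picture: columns of its width, rows of its height, round what is visible of it).
The state is a dict: "time_s": time; "joints": joint angles; "joint_velocities": joint speeds; "effort": joint torques, N m; "tcp_pos": TCP position; "ee_rot": TCP orientation; "wrist_force": force on the tool from outside, world axes, zero at the start; "moment": the same for the moment, N m; "gripper_width": opening from 0.0 (shut) to 1.0 (fully open).
Only numpy, scipy, OpenCV 4.12 (cv2) and the standard library are available. Lean on these libraries where they do the work, as an engineer would, in place of code of your own. Each camera call takes 0.05 s, during which the arm holds its last target.

TASK

Clear the rubber stopper and the foam offcut from behind the forward-leaning splash screen into the round waste tub, so that its kickstand has a free footing. Then flip the kickstand at the screen's side up over its centre and all the way down to its stop behind the screen. After that push the screen upright and hold it there gently with the gripper's fingers: it tips forward again if let go, so finish while still holding it, and leave everything else on the bench where it is.

Things in the scene. Friction and masses are not known exactly. Their poses are not given: they have to be found in the camera images.
- screen_base: Dark steel base plate of the splash screen, 100 x 220 x 8 mm, fixed to the bench. Origin on the bench below the middle of the screen's hinge line, which lies 30 mm up, along the base's y. +x points to the rear of the screen (away from the robot, turned up to 0.25 rad), +y to its left end. The plate spans x -70 to +30 mm.
- screen (a joint): Screen angle (rad): 0 = leaning 0.40 rad forward (towards the robot) on its stop, 0.40 = upright, 0.42 = hard stop, with the kickstand's foot on the bench. Aluminium frame with white panel, 216 mm wide, 190 mm high from the hinge line, 0.95 kg; from every angle it falls forward by its weight. It takes about 5 N at the bar to start it up, 1.5 N to hold it upright.
- bar_face (a point): Middle of the front face of the grey light bar along the screen's top, 216 mm long, 56 mm deep, 36 mm high; in the screen's axes (z up the screen, x to its rear) 168 mm up from the hinge line and 64 mm in front. It is 160 mm above the bench at the start (the bar's top front edge at 176 mm, 7 mm further forward) and 198 mm when upright, having moved 60 mm to the rear.
- kick_hub (a point): Axis of the kickstand's hub on the right (-y) side of the screen, 85 mm up from the hinge line and 145 mm to the right of the screen's middle (the frame's side edge is at 108 mm), in the plane in which the leg swings. Axes as the screen's.
- kick_foot (a point): Centre of the kickstand's rubber foot, a roller 24 mm in diameter and 40 mm long parallel to the hinge line, at the end of a steel leg 12 mm thick, 111.5 mm from the hub axis. At the start the leg is folded up along the screen, the foot near the height of the screen's top, about 211 mm above the bench.
- kickstand (a joint): Leg angle (rad) about its hub, relative to the screen: 0 = folded up along the screen, growing as it swings to the rear (+x of the base), 2.70 = fully down on its stop, pointing down and back. With the screen leaning, 0.40 is the top (centre): well before it the leg falls back to 0, from about 0.6 on it falls to 2.70 by itself in about a second. 0.12 kg, little friction.
- stopper_mid (a point): Centre of a dark rubber stopper standing upright, a slightly tapered round plug 30 mm high, 26 mm (bottom) to 32 mm (top) in diameter, lying about where the kickstand's foot comes down.
- offcut_mid (a point): Centre of a grey rigid-foam offcut, a block 42 x 26 x 28 mm (its x, y, z), behind the screen; its long side runs roughly front to back.
- tub_rim (a point): Centre of the mouth of the white round waste tub, open at the top, 140 mm across and 100 mm high, wall 4 mm, fixed to the bench, on the right or the left of the screen. Debris may be dropped in from just above the rim.
- tube_rack: Bystander: orange tube rack, 85 x 120 x 45 mm, on the other side of the screen from the tub. Origin under its centre.
- jar: Bystander: small amber jar, 40 mm across, 55 mm high, behind the screen's left end. Origin under its centre.
- tip_box: Bystander: flat blue pipette-tip box, 75 x 110 x 35 mm, in front of the screen. Origin under its centre.
- reagent: Bystander: glass reagent bottle, 60 mm across, 130 mm high, to the rear. Origin under its centre.
- beaker: Bystander: glass beaker, 70 mm across, 80 mm high, to the rear left. Origin under its centre.
- marker: Bystander: black marker pen lying flat, 14 mm thick, 120 mm long. Origin on its underside at mid-length.

How it is judged (in metres and radians):
On the way, in this order (a step that is already met when the one before it is completed fails the run):
1. the stopper and the offcut lie in the tub while the kickstand is still folded up (horizontal distance between each of stopper_mid, offcut_mid and tub_rim below 0.065 m and height (world z) of each of stopper_mid, offcut_mid below 0.085 m and value of joint kickstand below 1 rad), for 0.2 s.
2. the kickstand is flipped over centre and down to its stop, while the screen still leans forward (value of joint kickstand above 2.6 rad and value of joint screen below 0.25 rad), for 0.2 s.
3. the screen is pushed upright (value of joint screen above 0.34 rad), for 0.2 s.
At the end, for the whole second after the job is handed in: The program ends with the fingers still pressing on the screen with 0.4 to 30 N, the screen within 0.06 rad of upright, the kickstand within 0.1 rad of its lower stop, and the stopper and the offcut inside the tub (value of joint screen above 0.34 rad and value of joint kickstand above 2.6 rad and contact force between the fingers and screen_base between 0.4 and 30 N and horizontal distance between each of stopper_mid, offcut_mid and tub_rim below 0.065 m and height (world z) of each of stopper_mid, offcut_mid below 0.085 m); the arm keeps its last pose, push and grip.
It fails at once if the screen or its kickstand is pressed harder than 50 N (contact force between the fingers and screen_base above 50 N).
It fails at once if a bystander is moved more than 40 mm (distance of any of tube_rack, jar, tip_box, reagent, beaker, marker from where it was at the start of the episode above 0.04 m).
It also fails if it takes over 72 s, if anything falls off the work surface, if the arm or the gripper's body presses on something with over 40 N, if the wrist force passes 120 N, or if a joint passes its speed limit or range.

## Working session

There is one attempt and no reset: what is moved stays moved. The work goes in short steps, Python scripts to look and compute and a shell command to move; the robot and the scene stay as the last step left them, time stands still between calls to the robot, and variables do not carry over. Pictures are saved under pics/ and viewed, and the job is handed in when it is done.

```bash
ls; mkdir -p pics; python3 - <<'E'
from station import r
import cv2
s=r.sense();print(s)
for n in("side","top"):
    cv2.imwrite(f"pics/{n}0.png",r.capture(n)); m=r.camera_model(n);print(n,m)
E
```

```text
pics
{'time_s': 0.0, 'joints': array([ 7.97334550e+01,  2.20918770e+01,  3.78003618e-01, -2.56723805e-02,
       -6.84114472e+01, -1.48162427e+01]), 'joint_velocities': array([0.08819521, 0.05209905, 0.09264574, 0.0515641 , 0.09059866,
       0.04858152]), 'effort': array([-2.69993325e-04, -3.90659666e+01,  1.87407070e+01,  4.21963066e+00,
        1.09046622e-02, -2.04530879e-04]), 'tcp_pos': array([0.26471273, 0.5655412 , 0.23844427]), 'ee_rot': array([[ 9.05626161e-01, -4.24076192e-01, -7.99788290e-04],
       [-4.24076917e-01, -9.05623791e-01, -2.07794575e-03],
       [ 1.56900019e-04,  2.22101378e-03, -9.99997521e-01]]), 'wrist_force': array([ 0.10843323, -0.11473045, -0.12232022]), 'moment': array([ 0.00055283, -0.02056831,  0.02132503]), 'gripper_width': 0.9975554294222568}
side {'mtx': array([[478.48434471,   0.        , 318.02996987],
       [  0.        , 478.48434471, 240.37961348],
       [  0.        ,   0.        ,   1.        ]]), 'dist': array([-0.02724556,  0.        ,  0.        ,  0.        ,  0.        ]), 'R': array([[-0.93252243,  0.36076627,  0.01579904],
       [ 0.20208353,  0.55761218, -0.80512788],
       [-0.29927272, -0.74760708, -0.59289079]]), 't': array([ 0.49535096, -0.01751591,  1.24478725])}
top {'mtx': array([[516.87433562,   0.        , 318.72708228],
       [  0.        , 516.87433562, 235.89458599],
       [  0.        ,   0.        ,   1.        ]]), 'dist': array([0.01831496, 0.        , 0.        , 0.        , 0.        ]), 'R': array([[ 0.02215884, -0.9997298 , -0.0070227 ],
       [-0.98760198, -0.02079704, -0.155595  ],
       [ 0.1554069 ,  0.01038344, -0.98779597]]), 't': array([0.01008438, 0.54146091, 1.31845333])}
```

View pics/side0.png

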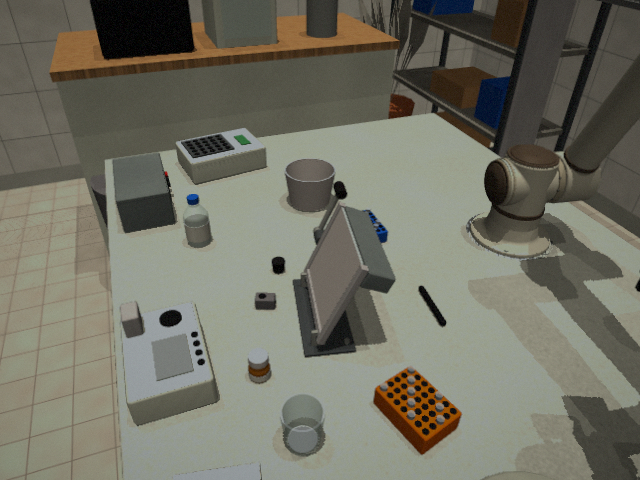

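View pics/top0.png

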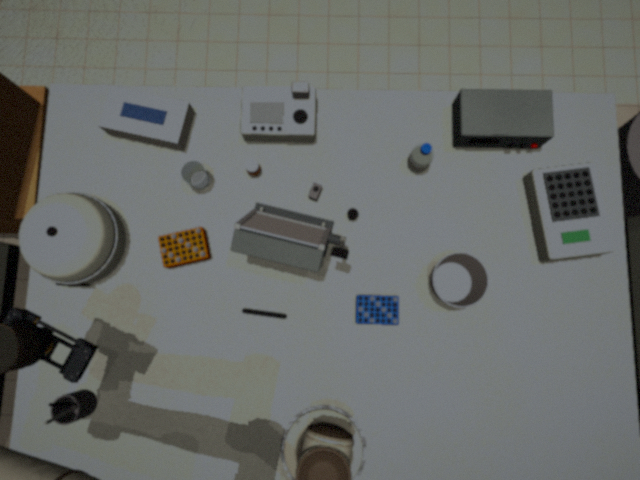

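```bash
cat > h.py <<'E'
from station import r
import numpy as np, cv2
M={n:r.camera_model(n) for n in("side","top")}
def proj(n,X):
    m=M[n];p,_=cv2.projectPoints(np.atleast_2d(np.array(X,float)),cv2.Rodrigues(np.array(m["R"]))[0],np.array(m["t"]),m["mtx"],m["dist"]);return p[:,0]
def ray(n,px):
    m=M[n];u=cv2.undistortPoints(np.array([[px]],float),m["mtx"],m["dist"])[0,0]
    R=np.array(m["R"]);return -R.T@m["t"],R.T@np.array([u[0],u[1],1])
def atz(n,px,z):
    o,d=ray(n,px);return o+d*(z-o[2])/d[2]
def tri(a,b):
    o1,d1=ray("side",a);o2,d2=ray("top",b)
    A=np.stack([d1,-d2],1);s=np.linalg.lstsq(A,o2-o1,rcond=None)[0]
    p,q=o1+d1*s[0],o2+d2*s[1];return (p+q)/2,np.linalg.norm(p-q)
def st():
    s=r.sense();print("t %.2f"%s["time_s"],"tcp",s["tcp_pos"].round(4),"F",s["wrist_force"].round(1),"g %.3f"%s["gripper_width"],"J",s["joints"].round(1));print(s["ee_rot"].round(3));return s
E
python3 - <<'E'
from h import *
for t in("stopper_mid","offcut_mid","tub_rim","screen","kick_foot","screen_base","tip_box","marker"):
  for n in("side","top"):
    try:o=r.outline_of(n,t)
    except Exception as e: print(t,n,e);continue
    for d in o[:1]:
        y,x=np.nonzero(d["pixels"]);b=d["rect"]
        print(t,n,round(d["score"],2),(np.array(b)*[640,480,640,480]).round(1),x.mean().round(1),y.mean().round(1))
for n,c in(("side",(270,220,400,370)),("top",(220,160,380,300))):
    im=cv2.imread(f"pics/{n}0.png")[c[1]:c[3],c[0]:c[2]]
    cv2.imwrite(f"pics/{n}0z.png",cv2.resize(im,None,fx=4,fy=4,interpolation=2))
E
```

```text
stopper_mid side 0.64 [268.3 253.5 283.7 272.8] 278.3 264.2
stopper_mid top 0.66 [332.4 234.5 349.3 257.7] 339.9 250.1
offcut_mid side 0.81 [255.5 293.9 272.2 311.4] 265.2 301.1
offcut_mid top 0.66 [305.5 186.5 323.2 201. ] 314.3 191.2
tub_rim side 0.6 [285.9 158.8 333.3 212.9] 309.8 182.9
tub_rim top 0.72 [429.5 249.3 492.8 309.6] 459.5 279.2
screen side 0.83 [304.2 180.5 395.1 347. ] 343.7 262.6
screen top 0.97 [231.4 210.3 348.1 271.6] 285.1 239.8
kick_foot side 0.91 [315.8 182.1 348.7 229.6] 333.7 202.6
kick_foot top 0.61 [329.8 234.3 350.3 260.8] 340.1 248.7
screen_base side 0.84 [289.5 181.8 394.8 354.6] 338.3 276.3
screen_base top 0.24 [354.7 289.9 399.6 323.8] 376.6 308.8
tip_box side 0.6 [423.4 284.2 445.4 328.3] 431.4 305.3
tip_box top 0.65 [358.1 291.6 399.1 326.4] 377.0 308.8
marker side 0.51 [421.6 285.9 443.3 326.3] 431.6 305.7
marker top 0.72 [244.9 306.4 286.7 321.5] 265.0 312.9
```

View pics/side0z.png

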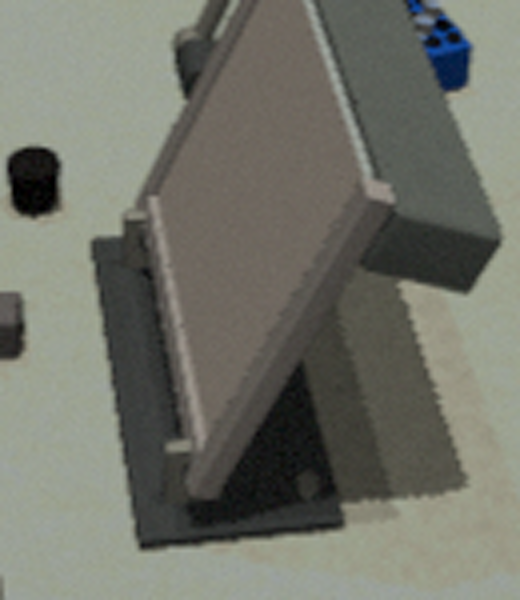

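View pics/top0z.png

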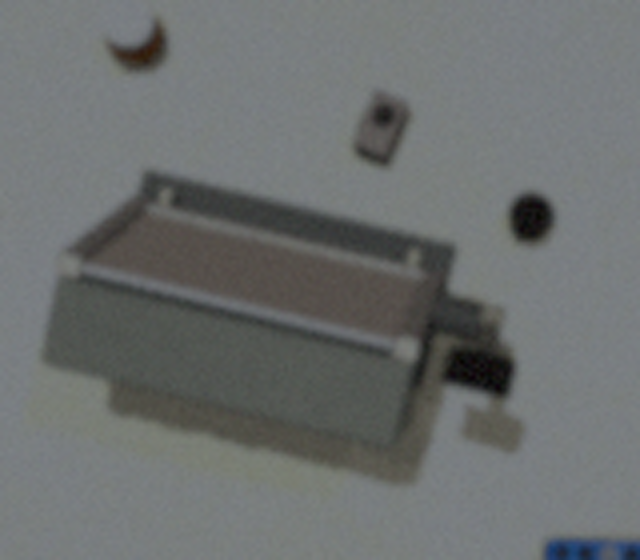

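```bash
cat >> h.py <<'E'
from scipy.optimize import least_squares
def T(p,X):  # base frame to world
    c,s=np.cos(p[2]),np.sin(p[2]);X=np.atleast_2d(X)
    return np.stack([p[0]+c*X[:,0]-s*X[:,1],p[1]+s*X[:,0]+c*X[:,1],X[:,2]],1)
def scr(q,X): # screen axes -> base frame ; tilt forward 0.4-q
    a=0.4-q;X=np.atleast_2d(X)
    return np.stack([X[:,0]*np.cos(a)-X[:,2]*np.sin(a),X[:,1],.03+X[:,0]*np.sin(a)*1+X[:,2]*np.cos(a)],1)
E
python3 - <<'E'
from h import *
print(scr(0,[-.064,0,.168]),scr(0.4,[-.064,0,.168]))
B=[("side",(305,356.75),(.03,.11,.008)),("side",(355.7,350.7),(-.07,.11,.008)),("side",(293,280),(.03,-.11,.008)),("top",(256.75,203),(.03,.11,.008)),("top",(333.75,221.25),(.03,-.11,.008))]
f=lambda x:-np.sin(0)
def mk(x,y,z): return tuple(scr(0,[x,y,z])[0])
B+=[("top",(230.5,250.5),mk(-.064,.108,.186)),("top",(317.5,270.75),mk(-.064,-.108,.186)),("side",(394.25,280),mk(-.064,.108,.186))]
res=lambda p:np.concatenate([proj(n,T(p,X))[0]-px for n,px,X in B])
s=least_squares(res,[.55,0,-.2]);print(s.x,s.fun.round(1))
p=s.x
print("foot",T(p,scr(0,[0,-.145,.085+.1115])),proj("top",T(p,scr(0,[0,-.145,.085+.1115]))),proj("side",T(p,scr(0,[0,-.145,.085+.1115]))))
print("hub",T(p,scr(0,[0,-.145,.085])))
print("stop",tri((278,265),(352.75,214.25)),"top z30",atz("top",(352.75,214.25),.028),"side",atz("side",(278.4,265.5),.015))
print("off",atz("top",(315.5,192),.028),atz("side",(265,301),.014), tri((265,301),(315,192)))
print("tub",tri((310,172),(459,280)),atz("top",(458,283),.1))
for n in("side","top"):print(proj(n,[[.45,-.25,.1]]))
print("tip",atz("top",(377,309),.035),"rack",atz("top",(185,247),.045),"marker",atz("top",(265,313.5),.007))
E
python3 - <<'E'
import cv2,numpy as np
a=cv2.imread('pics/top0.png')[235:325,410:510];b=cv2.imread('pics/side0.png')[150:240,265:365]
cv2.imwrite('pics/tub.png',cv2.resize(np.hstack([a,b]),None,fx=4,fy=4,interpolation=2))
a=cv2.imread('pics/top0.png')[170:270,290:370];b=cv2.imread('pics/side0.png')[245:325,240:320]
cv2.imwrite('pics/deb.png',cv2.resize(np.hstack([a[:80],b]),None,fx=5,fy=5,interpolation=2))
E
```

```text
[[-0.12437019  0.          0.15981547]] [[-0.064  0.     0.198]]
[ 0.58462933  0.09825188 -0.2199756 ] [-1.6 -1.8 -0.4 -1.3 -1.8 -1.1 -2.1 -1.5 -0.7 -0.9 -1.9  0.3 -0.1  1.9
  1.8 -0.7]
foot [[ 0.47831272 -0.02655676  0.21098849]] [[338.69895579 251.95981692]] [[338.70352774 189.71712528]]
hub [[ 0.52068656 -0.03603129  0.10829018]]
stop (array([ 0.60579479, -0.06810572,  0.012728  ]), np.float64(0.002678148732529699)) top z30 [ 0.60395047 -0.06783512  0.028     ] side [ 0.60512982 -0.06249713  0.015     ]
off [0.66301415 0.03329169 0.028     ] [0.66646493 0.03922733 0.014     ] (array([0.66640026, 0.03533967, 0.01075488]), np.float64(0.00174415822085083))
tub (array([ 0.42891535, -0.33125076,  0.0895088 ]), np.float64(0.0014293115959724161)) [ 0.42126846 -0.32623319  0.1       ]
[[313.0465908  183.76923989]]
[[426.97029583 270.73670928]]
tip [ 0.35410875 -0.13305496  0.035     ] rack [0.50387832 0.37147335 0.045     ] marker [0.33633643 0.15937912 0.007     ]
```

View pics/tub.png

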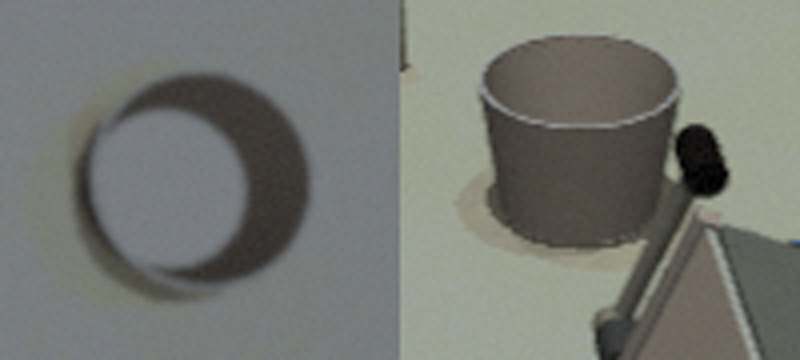

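View pics/deb.png

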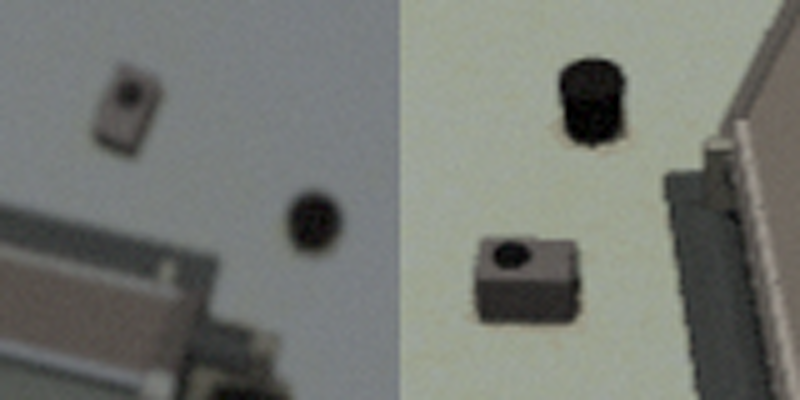

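```bash
cat >> h.py <<'E'
from scipy.spatial.transform import Rotation as Ro
def down(a):
    a=np.radians(a);return np.array([[np.cos(a),-np.sin(a),0],[-np.sin(a),-np.cos(a),0],[0,0,-1]])
def go(*targets):
    """each target (pos, R or None); rows relative to the present pose"""
    s=st();R=s["ee_rot"]
    for P,Rt in targets:
        d=np.array(P)-s["tcp_pos"];sh=R.T@d/.3
        rv=np.zeros(3) if Rt is None else Ro.from_matrix(R.T@Rt).as_rotvec(degrees=True)
        print("row",sh.round(4),(rv/180).round(4),"rows>=",round(max(np.linalg.norm(d)/.0417,np.linalg.norm(rv)/7.16),1))
E
python3 - <<'E'
from h import *
go(((.46,.30,.26),down(22)),((.664,.035,.2),down(19)),((.664,.035,.012),down(19)))
print("jar",atz("top",(253,168),.055))
E
```

```text
t 0.90 tcp [0.2649 0.5661 0.2396] F [0.5 0.7 1.3] g 1.003 J [ 79.7  22.    0.5   0.  -68.4 -14.8]
[[ 0.906 -0.424  0.   ]
 [-0.424 -0.906  0.   ]
 [ 0.    -0.    -1.   ]]
row [ 0.9648  0.5276 -0.0681] [-0.     -0.     -0.0171] rows>= 7.9
row [1.9552 1.0393 0.1319] [-0.     -0.     -0.0338] rows>= 16.0
row [1.9552 1.0393 0.7586] [-0.     -0.     -0.0338] rows>= 16.8
jar [0.71851697 0.20078058 0.055     ]
```

```bash
python3 -m creep '[[0.7,0.96,0.53,-0.07,0,0,-0.017],[0.7,0.96,0.53,-0.07,0,0,-0.017],[0.7,0.96,0.53,-0.07,0,0,-0.017],[0.7,0.96,0.53,-0.07,0,0,-0.017],[0.7,0.96,0.53,-0.07,0,0,-0.017]]'; python3 - <<'E'
from h import *
go(((.62,.1,.25),down(20)),((.664,.035,.2),down(19)),((.664,.035,.012),down(19)))
E
```

```text
time_s: 1.32
tcp_pos: [0.3879, 0.3963, 0.2531]
ee_rot: [[0.927, -0.374, 0.0], [-0.374, -0.927, 0.0], [0.0, -0.0, -1.0]]
wrist_force: [1.2, 0.3, 0.4]
gripper_width: 0.735
t 1.32 tcp [0.3879 0.3963 0.2531] F [1.2 0.3 0.4] g 0.735 J [ 62.4  14.6  -8.4   0.  -67.    5.7]
[[ 0.927 -0.374  0.   ]
 [-0.374 -0.927  0.   ]
 [ 0.    -0.    -1.   ]]
row [1.0872 0.6262 0.0104] [-0.0001 -0.     -0.011 ] rows>= 9.0
row [1.3043 0.7723 0.177 ] [-0.0001 -0.     -0.0165] rows>= 11.0
row [1.3042 0.7725 0.8037] [-0.0001 -0.     -0.0165] rows>= 12.3
```

```bash
python3 -m creep '[[0.7,0.99,0.57,0,0,0,-0.011],[0.7,0.99,0.57,0,0,0,-0.011],[0.7,0.99,0.57,0,0,0,-0.011],[0.7,0.99,0.57,0,0,0,-0.011],[0.7,0.99,0.57,0,0,0,-0.011]]'; python3 - <<'E'
from h import *
go(((.664,.035,.2),down(19)),((.664,.035,.012),down(19)))
E
```

```text
time_s: 1.73
tcp_pos: [0.5164, 0.232, 0.2534]
ee_rot: [[0.94, -0.342, 0.001], [-0.342, -0.94, 0.001], [0.001, -0.001, -1.0]]
wrist_force: [1.7, 1.4, -0.3]
gripper_width: 0.704
t 1.73 tcp [0.5164 0.232  0.2534] F [ 1.7  1.4 -0.3] g 0.704 J [ 40.6  15.7  -6.8  -0.  -67.4  29.4]
[[ 0.94  -0.342  0.001]
 [-0.342 -0.94   0.001]
 [ 0.001 -0.001 -1.   ]]
row [0.6866 0.4491 0.178 ] [-0.0003 -0.0002 -0.0055] rows>= 6.0
row [0.6863 0.4498 0.8047] [-0.0003 -0.0002 -0.0055] rows>= 8.3
```

```bash
python3 -m creep '[[0.7,0.687,0.45,0.178,0,0,-0.005],[0.7,0.687,0.45,0.178,0,0,-0.005],[0.7,0.687,0.45,0.178,0,0,-0.005],[0.7,0.687,0.45,0.178,0,0,-0.005],[0.7,0.687,0.45,0.178,0,0,-0.005]]';python3 -m creep '[[0.7,0.118,0.075,0.03,0,0,0],[0.7,0.118,0.075,0.03,0,0,0],[0.7,0.118,0.075,0.03,0,0,0]]'; python3 - <<'E'
from h import *
go(((.664,.035,.09),down(19)),((.664,.035,.012),down(19)))
a=r.capture("top")[150:270,250:410];b=r.capture("side")[225:345,200:360]
cv2.imwrite('pics/a1.png',cv2.resize(np.hstack([a,b]),None,fx=2.5,fy=2.5,interpolation=2))
E
```

```text
time_s: 2.15
tcp_pos: [0.6383, 0.0686, 0.2093]
ee_rot: [[0.945, -0.327, 0.001], [-0.327, -0.945, 0.001], [0.001, -0.001, -1.0]]
wrist_force: [1.0, 0.5, 0.7]
gripper_width: 0.696
time_s: 2.4
tcp_pos: [0.6649, 0.0333, 0.1985]
ee_rot: [[0.944, -0.331, -0.001], [-0.331, -0.944, 0.0], [-0.001, 0.0, -1.0]]
wrist_force: [-0.5, 0.4, -0.3]
gripper_width: 0.704
t 2.40 tcp [0.6649 0.0333 0.1985] F [-0.5  0.4 -0.3] g 0.704 J [ 16.7  27.6   3.4  -0.  -65.8  54. ]
[[ 0.944 -0.331 -0.001]
 [-0.331 -0.944  0.   ]
 [-0.001  0.    -1.   ]]
row [-0.0044 -0.0044  0.3615] [ 0.0001  0.0004 -0.0017] rows>= 2.6
row [-0.004  -0.0045  0.6215] [ 0.0001  0.0004 -0.0017] rows>= 4.5
```

View pics/a1.png

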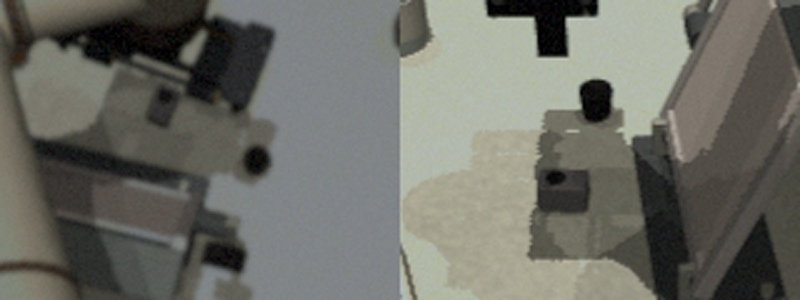

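```bash
python3 -m creep '[[0.7,-0.004,-0.004,0.36,0,0,0],[0.7,-0.004,-0.004,0.36,0,0,0],[0.7,-0.004,-0.004,0.36,0,0,0],[0.7,-0.004,-0.004,0.45,0,0,0],[0.7,-0.004,-0.004,0.45,0,0,0]]'; python3 - <<'E'
from h import *
go(((.664,.035,.022),down(19)))
E
```

```text
time_s: 2.92
tcp_pos: [0.6592, 0.0388, 0.0601]
ee_rot: [[0.945, -0.326, -0.01], [-0.326, -0.945, -0.001], [-0.009, 0.004, -1.0]]
wrist_force: [-1.5, -0.5, -1.4]
gripper_width: 0.698
t 2.92 tcp [0.6592 0.0388 0.0601] F [-1.5 -0.5 -1.4] g 0.698 J [ 17.3  34.9  -5.6  -0.2 -50.   53.8]
[[ 0.945 -0.326 -0.01 ]
 [-0.326 -0.945 -0.001]
 [-0.009  0.004 -1.   ]]
row [0.0202 0.0062 0.1269] [ 0.0012  0.0028 -0.0001] rows>= 0.9
```

```bash
python3 -m creep '[[0.7,0.02,0.006,0.127,0.001,0.003,0],[0.7,0.02,0.006,0.127,0.001,0.003,0],[0.7,0.02,0.006,0.127,0.001,0.003,0]]'; python3 - <<'E'
from h import *
go(((.664,.035,.022),down(19)))
b=r.capture("side")[205:345,200:380]
cv2.imwrite('pics/a2.png',cv2.resize(b,None,fx=4,fy=4,interpolation=2))
E
```

```text
time_s: 3.17
tcp_pos: [0.6631, 0.0359, 0.022]
ee_rot: [[0.946, -0.324, -0.002], [-0.324, -0.946, -0.002], [-0.001, 0.002, -1.0]]
wrist_force: [-0.7, -0.3, 0.5]
gripper_width: 0.702
t 3.17 tcp [0.6631 0.0359 0.022 ] F [-0.7 -0.3  0.5] g 0.702 J [ 17.1  37.6  -7.    0.1 -45.5  54. ]
[[ 0.946 -0.324 -0.002]
 [-0.324 -0.946 -0.002]
 [-0.001  0.002 -1.   ]]
row [0.0039 0.002  0.0002] [0.0007 0.0004 0.0005] rows>= 0.0
```

View pics/a2.png

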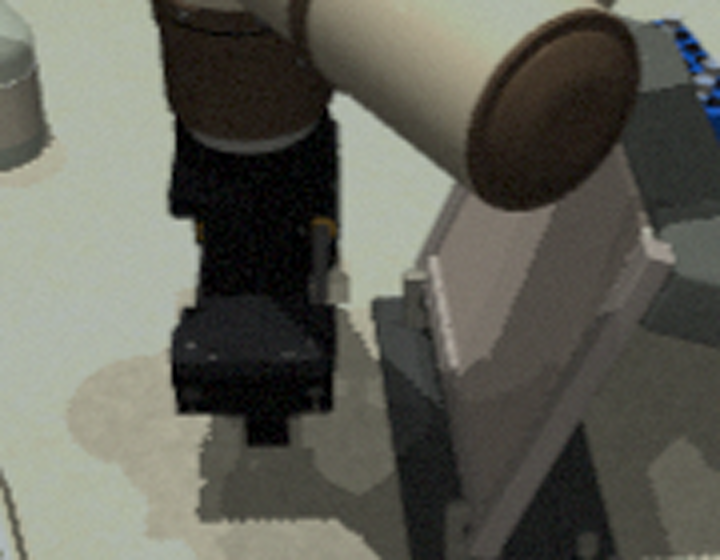

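```bash
python3 -m creep '[[0,0,0,0,0,0,0],[0,0,0,0,0,0,0],[0,0,0,0,0,0,0],[0,0,0,0,0,0,0],[0,0,0,0,0,0,0]]';python3 -m creep '[[0,0,0,0,0,0,0],[0,0,0,0,0,0,0],[0,0,0,0,0,0,0],[0,0,0,-0.1,0,0,0],[0,0,0,-0.3,0,0,0]]'
```

```text
time_s: 3.63
tcp_pos: [0.6651, 0.0362, 0.0249]
ee_rot: [[0.946, -0.324, 0.004], [-0.324, -0.946, -0.0], [0.004, -0.001, -1.0]]
wrist_force: [-0.1, 0.5, -0.2]
gripper_width: 0.407
time_s: 4.05
tcp_pos: [0.6615, 0.0355, 0.0923]
ee_rot: [[0.946, -0.325, -0.007], [-0.325, -0.946, -0.003], [-0.006, 0.005, -1.0]]
wrist_force: [1.6, 0.2, -1.2]
gripper_width: 0.294
```

```bash
python3 -m creep '[[0,0,0,-0.35,0,0,0],[0,0,0,-0.35,0,0,0],[0,0,0,-0.35,0,0,0],[0,0,0,-0.35,0,0,0]]'; python3 - <<'E'
from h import *
go(((.548,-.146,.2),down(19)),((.43,-.331,.15),down(19)))
E
```

```text
time_s: 4.38
tcp_pos: [0.6651, 0.0361, 0.2041]
ee_rot: [[0.946, -0.324, 0.005], [-0.324, -0.946, -0.001], [0.005, -0.001, -1.0]]
wrist_force: [-0.2, 0.3, 0.5]
gripper_width: 0.295
t 4.38 tcp [0.6651 0.0361 0.2041] F [-0.2  0.3  0.5] g 0.295 J [ 17.   27.3   3.6   0.1 -66.1  54. ]
[[ 0.946 -0.324  0.005]
 [-0.324 -0.946 -0.001]
 [ 0.005 -0.001 -1.   ]]
row [-0.1726  0.7007  0.0123] [-0.0003 -0.0015  0.0005] rows>= 5.2
row [-0.3456  1.4117  0.1775] [-0.0003 -0.0015  0.0005] rows>= 10.5
```

```bash
python3 -m creep '[[0,-0.24,0.98,0.012,0,0,0],[0,-0.24,0.98,0.012,0,0,0],[0,-0.24,0.98,0.012,0,0,0],[0,-0.24,0.98,0.012,0,0,0],[0,-0.24,0.98,0.012,0,0,0]]'; python3 - <<'E'
from h import *
go(((.43,-.331,.15),down(19)))
E
```

```text
time_s: 4.8
tcp_pos: [0.5491, -0.1416, 0.1978]
ee_rot: [[0.946, -0.324, 0.002], [-0.324, -0.946, -0.0], [0.002, -0.0, -1.0]]
wrist_force: [0.7, -0.3, 0.1]
gripper_width: 0.297
t 4.80 tcp [ 0.5491 -0.1416  0.1978] F [ 0.7 -0.3  0.1] g 0.297 J [  1.9  18.3 -11.5   0.  -60.   69.2]
[[ 0.946 -0.324  0.002]
 [-0.324 -0.946 -0.   ]
 [ 0.002 -0.    -1.   ]]
row [-0.1715  0.7259  0.1587] [-0.0001 -0.0008  0.0006] rows>= 5.5
```

```bash
python3 -m creep '[[0,-0.17,0.726,0.06,0,0,0],[0,-0.17,0.726,0.06,0,0,0],[0,-0.17,0.726,0.06,0,0,0],[0,-0.17,0.726,0.06,0,0,0],[0,-0.17,0.726,0.159,0,0,0]]'; python3 - <<'E'
from h import *
go(((.43,-.331,.145),down(19)))
E
```

```text
time_s: 5.22
tcp_pos: [0.4429, -0.3136, 0.1656]
ee_rot: [[0.946, -0.324, 0.007], [-0.324, -0.946, -0.003], [0.008, 0.001, -1.0]]
wrist_force: [1.6, -0.8, 0.1]
gripper_width: 0.296
t 5.22 tcp [ 0.4429 -0.3136  0.1656] F [ 1.6 -0.8  0.1] g 0.296 J [-18.2  17.7 -17.6   0.  -54.2  89.2]
[[ 0.946 -0.324  0.007]
 [-0.324 -0.946 -0.003]
 [ 0.008  0.001 -1.   ]]
row [-0.0226  0.0687  0.0685] [ 0.0002 -0.0025  0.0006] rows>= 0.7
```

```bash
python3 -m creep '[[0,-0.023,0.069,0.069,0,0,0],[0,-0.023,0.069,0.069,0,0,0],[0,-0.023,0.069,0.069,0,0,0]]'; python3 -m creep '[[0.6,0,0,0,0,0,0],[0.6,0,0,0,0,0,0],[0.6,0,0,0,0,0,0],[0.6,0,0,0,0,0,0],[0.6,0,0,-0.2,0,0,0]]'; python3 - <<'E'
from h import *
go(((.56,-.14,.2),down(14)),((.605,-.066,.2),down(14)))
E
```

```text
time_s: 5.47
tcp_pos: [0.4277, -0.3315, 0.1427]
ee_rot: [[0.945, -0.327, 0.003], [-0.327, -0.945, -0.001], [0.003, 0.0, -1.0]]
wrist_force: [0.9, 0.3, 0.7]
gripper_width: 0.296
time_s: 5.88
tcp_pos: [0.4237, -0.3283, 0.1776]
ee_rot: [[0.945, -0.327, -0.012], [-0.327, -0.945, 0.008], [-0.013, -0.003, -1.0]]
wrist_force: [0.5, -0.1, -1.5]
gripper_width: 0.56
t 5.88 tcp [ 0.4237 -0.3283  0.1776] F [ 0.5 -0.1 -1.5] g 0.560 J [-20.5  17.  -16.6  -0.2 -57.2  91.5]
[[ 0.945 -0.327 -0.012]
 [-0.327 -0.945  0.008]
 [-0.013 -0.003 -1.   ]]
row [ 0.223  -0.7418 -0.0751] [-0.0012  0.0042 -0.0283] rows>= 5.6
row [ 0.2841 -1.024  -0.075 ] [-0.0012  0.0042 -0.0283] rows>= 7.7
```

```bash
python3 -m creep '[[0.7,0.284,-0.99,-0.075,0,0.004,-0.028],[0.7,0.284,-0.99,-0.075,0,0.004,-0.028],[0.7,0.284,-0.99,-0.075,0,0.004,-0.028],[0.7,0.284,-0.99,-0.075,0,0.004,-0.028],[0.7,0.284,-0.99,-0.075,0,0.004,-0.028]]'; python3 - <<'E'
from h import *
a=r.capture("side")[120:300,200:400]
cv2.imwrite('pics/a3.png',cv2.resize(a,None,fx=4,fy=3.3,interpolation=2))
go(((.605,-.066,.15),down(14)))
E
```

```text
time_s: 6.3
tcp_pos: [0.5458, -0.157, 0.1959]
ee_rot: [[0.97, -0.242, 0.002], [-0.242, -0.97, 0.004], [0.001, -0.004, -1.0]]
wrist_force: [0.6, -0.6, -0.2]
gripper_width: 0.697
t 6.35 tcp [ 0.5506 -0.1525  0.1963] F [3.1 1.7 0.5] g 0.700 J [  0.6  18.7 -11.1  -0.3 -59.8  75.8]
[[ 0.972 -0.236  0.007]
 [-0.236 -0.972  0.004]
 [ 0.006 -0.006 -1.   ]]
row [ 0.1074 -0.3221  0.1566] [-0.0018 -0.0018  0.002 ] rows>= 2.7
```

View pics/a3.png

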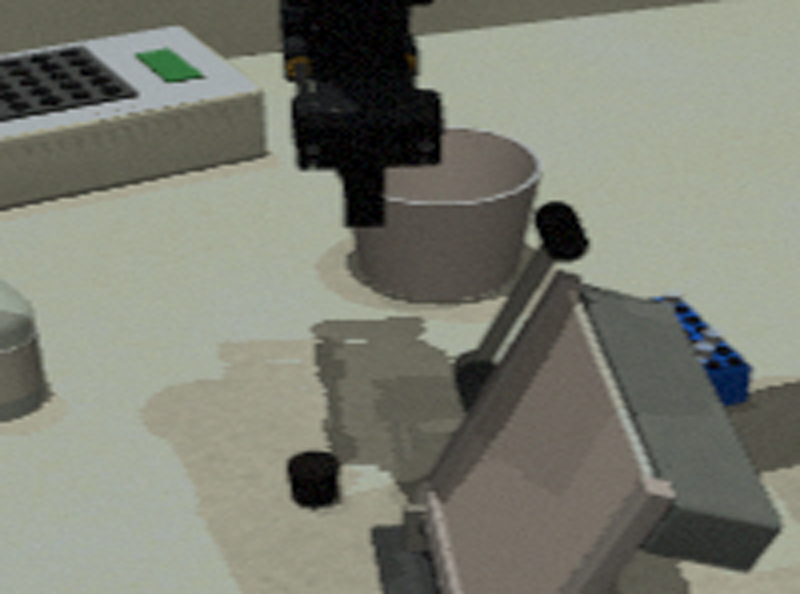

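```bash
python3 -m creep '[[0.7,0.107,-0.322,0.157,0,0,0.002],[0.7,0.107,-0.322,0.157,0,0,0.002],[0.7,0.107,-0.322,0.157,0,0,0.002],[0.7,0.107,-0.322,0.157,0,0,0.002],[0.7,0.107,-0.322,0.157,0,0,0.002]]'; python3 - <<'E'
from h import *
a=r.capture("top")[150:270,270:430]
cv2.imwrite('pics/a4.png',cv2.resize(a,None,fx=5,fy=5,interpolation=2))
go(((.605,-.066,.06),down(14)))
E
```

```text
time_s: 6.77
tcp_pos: [0.6053, -0.0637, 0.1488]
ee_rot: [[0.971, -0.238, 0.005], [-0.238, -0.971, 0.004], [0.004, -0.005, -1.0]]
wrist_force: [-0.8, -0.3, 1.2]
gripper_width: 0.702
t 6.82 tcp [ 0.6051 -0.0648  0.1497] F [ 0.2 -0.1  0.8] g 0.701 J [  9.   24.6  -9.2  -0.2 -55.8  67.2]
[[ 0.971 -0.24   0.006]
 [-0.24  -0.971  0.004]
 [ 0.005 -0.005 -1.   ]]
row [-0.0008  0.0055  0.299 ] [-0.0017 -0.0017  0.0007] rows>= 2.2
```

View pics/a4.png

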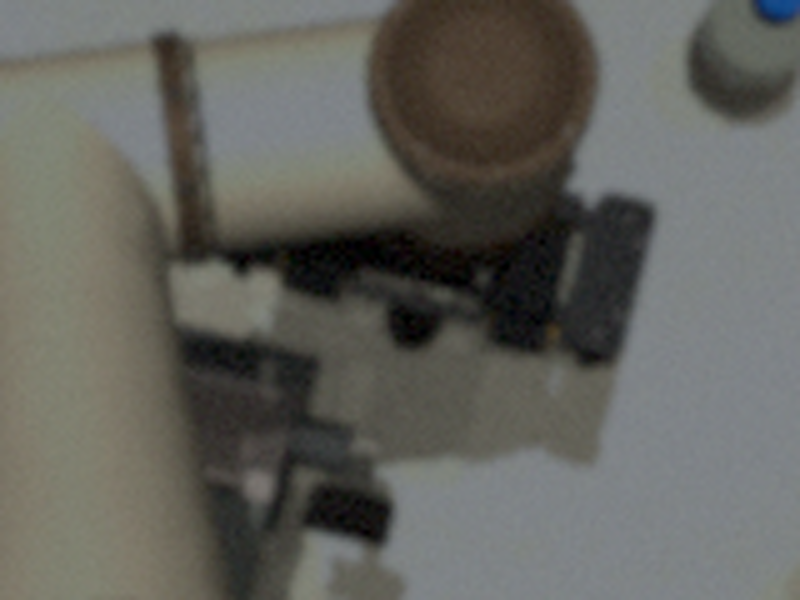

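```bash
python3 -m creep '[[0.7,0,0.006,0.3,-0.002,-0.002,0],[0.7,0,0.006,0.3,-0.002,-0.002,0],[0.7,0,0.006,0.3,-0.002,-0.002,0],[0.7,0,0.006,0.3,-0.002,-0.002,0]]'; python3 - <<'E'
from h import *
a=r.capture("side")[180:300,220:380]
cv2.imwrite('pics/a5.png',cv2.resize(a,None,fx=5,fy=5,interpolation=2))
go(((.605,-.066,.021),down(14)))
E
```

```text
time_s: 7.15
tcp_pos: [0.603, -0.0673, 0.0578]
ee_rot: [[0.971, -0.241, -0.007], [-0.241, -0.971, -0.002], [-0.007, 0.003, -1.0]]
wrist_force: [-0.4, 0.5, 0.9]
gripper_width: 0.699
t 7.20 tcp [ 0.6052 -0.0671  0.0603] F [-0.4  0.3  1.1] g 0.698 J [  8.9  30.7 -14.1   0.1 -45.4  67.1]
[[ 0.971 -0.24  -0.002]
 [-0.24  -0.971 -0.002]
 [-0.001  0.002 -1.   ]]
row [-0.0014 -0.0038  0.1311] [0.0006 0.0004 0.0006] rows>= 0.9
```

View pics/a5.png

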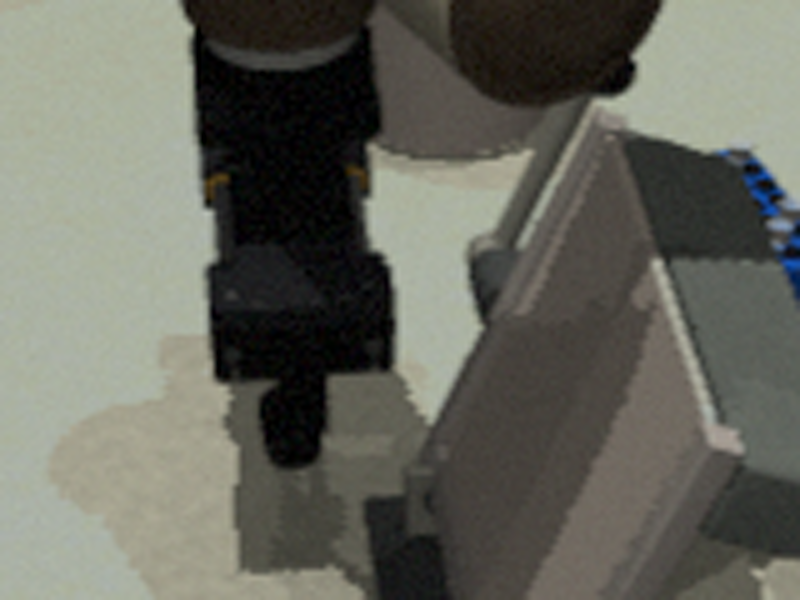

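```bash
python3 -m creep '[[0.7,0,-0.003,0.131,0,0,0],[0.7,0,-0.003,0.131,0,0,0],[0.7,0,-0.003,0.131,0,0,0]]'; python3 -m creep '[[0,0,0,0,0,0,0],[0,0,0,0,0,0,0],[0,0,0,0,0,0,0],[0,0,0,0,0,0,0],[0,0,0,0,0,0,0]]';python3 -m creep '[[0,0,0,0,0,0,0],[0,0,0,0,0,0,0],[0,0,0,0,0,0,0],[0,0,0,-0.1,0,0,0],[0,0,0,-0.3,0,0,0]]'
```

```text
time_s: 7.45
tcp_pos: [0.606, -0.0668, 0.0226]
ee_rot: [[0.971, -0.24, -0.001], [-0.24, -0.971, -0.002], [-0.0, 0.002, -1.0]]
wrist_force: [0.2, 1.2, -0.0]
gripper_width: 0.697
time_s: 7.87
tcp_pos: [0.6065, -0.0667, 0.0237]
ee_rot: [[0.971, -0.24, 0.001], [-0.24, -0.971, -0.002], [0.002, 0.001, -1.0]]
wrist_force: [0.1, 0.5, 0.1]
gripper_width: 0.409
time_s: 8.28
tcp_pos: [0.6031, -0.0668, 0.0916]
ee_rot: [[0.971, -0.241, -0.01], [-0.241, -0.971, -0.003], [-0.009, 0.005, -1.0]]
wrist_force: [1.1, -0.0, -0.7]
gripper_width: 0.343
```

Held (0.343 → 30 mm). Lift and carry to the tub.

```bash
python3 -m creep '[[0,0,0,-0.36,0,0,0],[0,0,0,-0.36,0,0,0],[0,0,0,-0.36,0,0,0],[0,0,0,-0.36,0,0,0]]'; python3 - <<'E'
from h import *
go(((.43,-.331,.19),down(19)))
E
```

```text
time_s: 8.62
tcp_pos: [0.6073, -0.0666, 0.2066]
ee_rot: [[0.971, -0.24, 0.003], [-0.24, -0.971, -0.002], [0.003, 0.002, -1.0]]
wrist_force: [-0.0, -0.3, 0.1]
gripper_width: 0.34
t 8.62 tcp [ 0.6073 -0.0666  0.2066] F [-0.  -0.3  0.1] g 0.340 J [  9.   22.   -4.6   0.2 -63.3  67.1]
[[ 0.971 -0.24   0.003]
 [-0.24  -0.971 -0.002]
 [ 0.003  0.002 -1.   ]]
row [-0.3629  0.9973  0.0557] [ 0.0005 -0.0011  0.0285] rows>= 7.6
```

```bash
python3 -m creep '[[0,-0.363,0.997,0.02,0,0,0.028],[0,-0.363,0.997,0.02,0,0,0.028],[0,-0.363,0.997,0.02,0,0,0.028],[0,-0.363,0.997,0.03,0,0,0.028],[0,-0.363,0.997,0.05,0,0,0.028]]'; python3 - <<'E'
from h import *
go(((.43,-.331,.145),down(19)))
E
```

```text
time_s: 9.03
tcp_pos: [0.488, -0.2415, 0.1968]
ee_rot: [[0.946, -0.323, 0.002], [-0.323, -0.946, -0.002], [0.003, 0.001, -1.0]]
wrist_force: [0.8, -0.2, -0.2]
gripper_width: 0.339
t 9.03 tcp [ 0.488  -0.2415  0.1968] F [ 0.8 -0.2 -0.2] g 0.339 J [ -9.2  16.2 -14.8   0.1 -58.9  80.3]
[[ 0.946 -0.323  0.002]
 [-0.323 -0.946 -0.002]
 [ 0.003  0.001 -1.   ]]
row [-0.0868  0.3446  0.1729] [ 0.0004 -0.0009  0.0008] rows>= 2.8
```

```bash
python3 -m creep '[[0,-0.087,0.345,0.05,0,0,0],[0,-0.087,0.345,0.05,0,0,0],[0,-0.087,0.345,0.173,0,0,0],[0,-0.087,0.345,0.173,0,0,0],[0,-0.087,0.345,0.173,0,0,0]]'; python3 -m creep '[[0.7,0,0,0,0,0,0],[0.7,0,0,0,0,0,0],[0.7,0,0,0,0,0,0],[0.7,0,0,0,0,0,0],[0.7,0,0,0,0,0,0]]';python3 -m creep '[[0.3,0,0,-0.2,0,0,0],[0.3,0,0,-0.3,0,0,0],[0.1,0,0,-0.3,0,0,0],[0,0,-0.2,-0.4,0,0,0],[0,0,-0.3,-0.4,0,0,0]]'; python3 - <<'E'
from h import *
a=r.capture("side")[100:280,200:400];b=r.capture("top")[200:340,340:520]
cv2.imwrite('pics/a6.png',np.hstack([cv2.resize(a,(400,400),interpolation=2),cv2.resize(b,(400,400),interpolation=2)]))
st()
E
```

```text
time_s: 9.45
tcp_pos: [0.4268, -0.3313, 0.1418]
ee_rot: [[0.945, -0.327, -0.005], [-0.327, -0.945, 0.001], [-0.005, 0.001, -1.0]]
wrist_force: [-0.6, -0.4, -0.3]
gripper_width: 0.342
time_s: 9.87
tcp_pos: [0.4278, -0.3308, 0.1426]
ee_rot: [[0.946, -0.325, -0.003], [-0.325, -0.946, 0.0], [-0.003, 0.001, -1.0]]
wrist_force: [0.8, -0.1, 0.4]
gripper_width: 0.63
time_s: 10.28
tcp_pos: [0.4543, -0.2577, 0.2628]
ee_rot: [[0.945, -0.328, 0.002], [-0.328, -0.945, -0.002], [0.002, 0.001, -1.0]]
wrist_force: [0.6, 0.6, 0.3]
gripper_width: 0.406
t 10.38 tcp [ 0.4562 -0.2538  0.263 ] F [0.6 0.8 0.7] g 0.314 J [-11.3  10.9 -11.8   0.  -67.1  82.6]
[[ 0.948 -0.319  0.004]
 [-0.319 -0.948 -0.001]
 [ 0.004 -0.    -1.   ]]
```

View pics/a6.png

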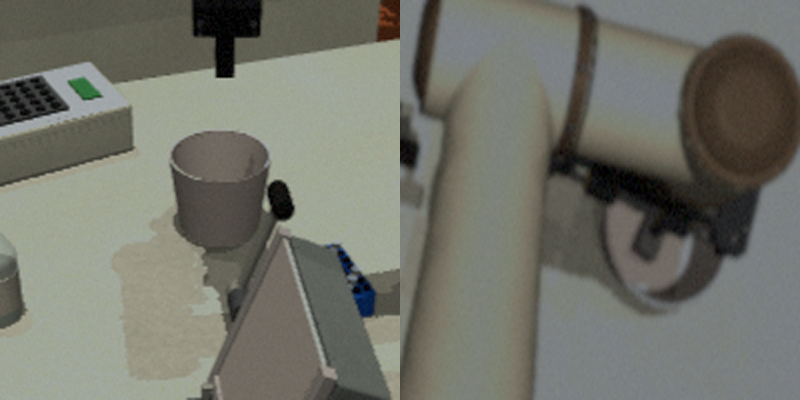

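```bash
cat >> h.py <<'E'
p=np.array([.5846,.0983,-.22])
A=12.6
E
python3 - <<'E'
from h import *
w=lambda x,z,y=-.150:T(p,[x,y,z])[0]
for x in(-.14,0):print(w(x,.212))
go((w(-.14,.25),down(A)),(w(-.14,.212),down(A)))
E
```

```text
[ 0.41523991 -0.01753247  0.212     ]
[ 0.55186556 -0.04808462  0.212     ]
t 10.38 tcp [ 0.4562 -0.2538  0.263 ] F [0.6 0.8 0.7] g 0.314 J [-11.3  10.9 -11.8   0.  -67.1  82.6]
[[ 0.948 -0.319  0.004]
 [-0.319 -0.948 -0.001]
 [ 0.004 -0.    -1.   ]]
row [-0.3811 -0.7026  0.042 ] [-0.     -0.0012 -0.0335] rows>= 5.8
row [-0.3816 -0.7026  0.1687] [-0.     -0.0012 -0.0335] rows>= 5.9
```

```bash
python3 -m creep '[[0,-0.381,-0.5,0.042,0,0,-0.033],[0,-0.381,-0.5,0.042,0,0,-0.033],[0,-0.381,-0.5,0.042,0,0,-0.033],[0,-0.381,-0.5,0.042,0,0,-0.033],[0,-0.381,-0.5,0.042,0,0,-0.033]]'; python3 - <<'E'
from h import *
w=lambda x,z,y=-.150:T(p,[x,y,z])[0]
go((w(-.14,.212),down(A)))
E
```

```text
time_s: 10.8
tcp_pos: [0.3942, -0.073, 0.25]
ee_rot: [[0.976, -0.218, 0.004], [-0.218, -0.976, -0.0], [0.004, -0.001, -1.0]]
wrist_force: [1.1, 0.1, 0.0]
gripper_width: 0.024
t 10.80 tcp [ 0.3942 -0.073   0.25  ] F [1.1 0.1 0. ] g 0.024 J [ 13.   -1.2 -27.4   0.1 -63.6  64.3]
[[ 0.976 -0.218  0.004]
 [-0.218 -0.976 -0.   ]
 [ 0.004 -0.001 -1.   ]]
row [ 0.0277 -0.1957  0.1269] [-0.0003 -0.0013  0.    ] rows>= 1.7
```

```bash
python3 -m creep '[[0,0.028,-0.196,0.127,0,0,0],[0,0.028,-0.196,0.127,0,0,0],[0,0.028,-0.196,0.127,0,0,0],[0,0.028,-0.196,0.127,0,0,0]]'; python3 - <<'E'
from h import *
w=lambda x,z,y=-.150:T(p,[x,y,z])[0]
a=r.capture("side")[120:280,260:440];b=r.capture("top")[180:320,260:420]
cv2.imwrite('pics/a7.png',np.hstack([cv2.resize(a,(400,400),interpolation=2),cv2.resize(b,(400,400),interpolation=2)]))
go((w(-.06,.212),down(A)),(w(-.005,.212),down(A)))
E
```

```text
time_s: 11.13
tcp_pos: [0.4151, -0.0166, 0.2115]
ee_rot: [[0.977, -0.215, 0.003], [-0.215, -0.977, -0.001], [0.003, 0.0, -1.0]]
wrist_force: [0.2, -1.4, 0.5]
gripper_width: 0.005
t 11.23 tcp [ 0.4155 -0.0177  0.2124] F [-0.1  1.   0.3] g 0.003 J [ 20.2   2.5 -29.5   0.1 -57.8  57.1]
[[ 0.976 -0.218  0.005]
 [-0.218 -0.976 -0.   ]
 [ 0.005 -0.001 -1.   ]]
row [ 2.656e-01 -2.000e-04  2.700e-03] [-0.0003 -0.0016  0.0001] rows>= 1.9
row [ 4.489e-01 -1.000e-04  3.600e-03] [-0.0003 -0.0016  0.0001] rows>= 3.2
```

View pics/a7.png

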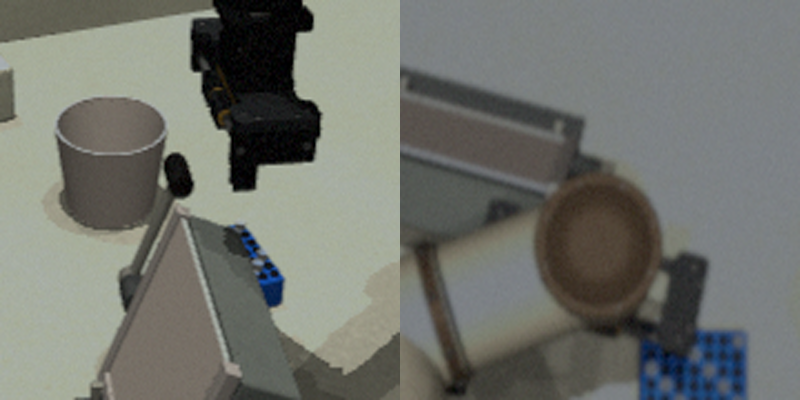

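```bash
python3 -m creep '[[0,0.07,0,0,0,0,0],[0,0.14,0,0,0,0,0],[0,0.19,0,0,0,0,0],[0,0.23,0,0,0,0,0],[0,0.265,0,0,0,0,0]]'; python3 - <<'E'
from h import *
w=lambda x,z,y=-.150:T(p,[x,y,z])[0]
a=r.capture("side")[120:280,260:440]
cv2.imwrite('pics/a8.png',cv2.resize(a,(600,533),interpolation=2))
go((w(-.005,.212),down(A)))
E
```

```text
time_s: 11.65
tcp_pos: [0.494, -0.0364, 0.2135]
ee_rot: [[0.975, -0.22, 0.006], [-0.22, -0.976, 0.0], [0.006, -0.001, -1.0]]
wrist_force: [0.1, -0.0, 0.4]
gripper_width: 0.01
t 11.70 tcp [ 0.4957 -0.0364  0.2134] F [2.6 0.4 0.3] g 0.005 J [ 14.6  10.6 -19.7   0.2 -59.2  62.6]
[[ 0.976 -0.22   0.007]
 [-0.22  -0.976 -0.   ]
 [ 0.007 -0.001 -1.   ]]
row [ 0.1744 -0.0031  0.0059] [-0.0004 -0.0023 -0.0005] rows>= 1.3
```

View pics/a8.png

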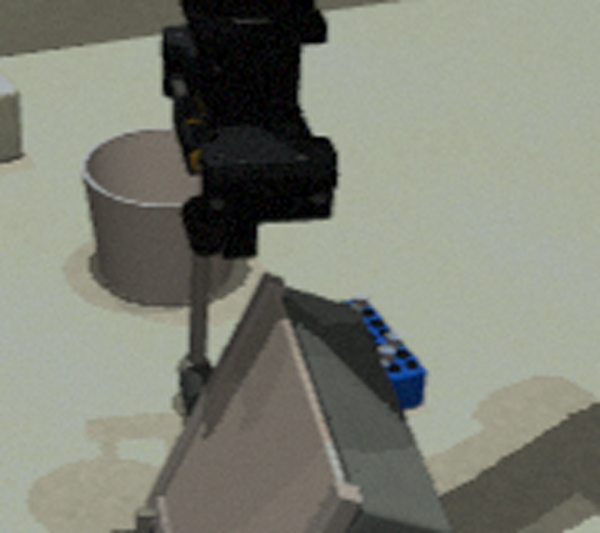

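Leg is about vertical, with the roller against the fingers; continue.

```bash
python3 -m creep '[[0,0.05,0,0.005,0,0,0],[0,0.1,0,0.005,0,0,0],[0,0.14,0,0.005,0,0,0],[0,0.17,0,0.005,0,0,0],[0,0.17,0,0.005,0,0,0]]'; python3 -m creep '[[0,0,0,0,0,0,0],[0,0,0,0,0,0,0],[0,0,0,0,0,0,0],[0,0,0,0,0,0,0],[0,0,0,0,0,0,0]]';python3 - <<'E'
from h import *
a=r.capture("side")[120:300,220:420]
cv2.imwrite('pics/a9.png',cv2.resize(a,(600,533),interpolation=2))
E
```

```text
time_s: 12.12
tcp_pos: [0.5466, -0.0483, 0.2123]
ee_rot: [[0.975, -0.221, 0.008], [-0.221, -0.975, -0.001], [0.008, -0.001, -1.0]]
wrist_force: [0.6, 0.3, 0.5]
gripper_width: 0.003
time_s: 12.53
tcp_pos: [0.5462, -0.0482, 0.2126]
ee_rot: [[0.975, -0.221, 0.009], [-0.221, -0.975, -0.001], [0.009, -0.001, -1.0]]
wrist_force: [0.5, 0.2, 0.1]
gripper_width: 0.006
```

View pics/a9.png

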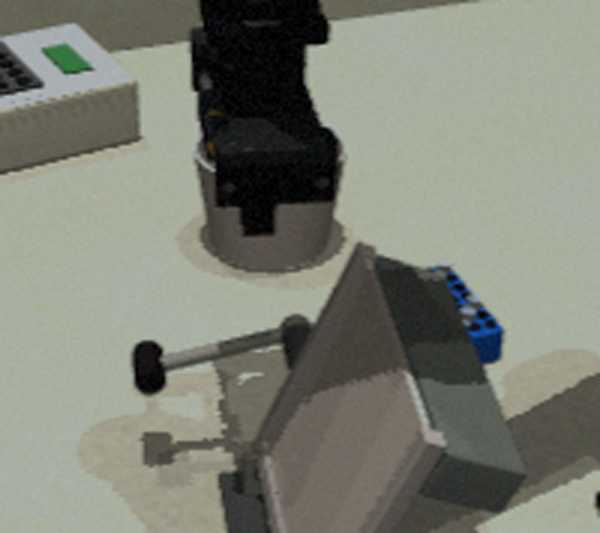

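```bash
python3 - <<'E'
from h import *
w=lambda x,z,y=-.150:T(p,[x,y,z])[0]
go((w(-.18,.22),down(A)),(w(-.18,.22,0),down(A)))
E
```

```text
t 12.58 tcp [ 0.5464 -0.0482  0.2126] F [ 0.5  1.  -0.2] g 0.007 J [ 12.   15.6 -13.1   0.1 -60.8  65.2]
[[ 0.975 -0.221  0.009]
 [-0.221 -0.975 -0.   ]
 [ 0.009 -0.001 -1.   ]]
row [-0.5819 -0.0028 -0.0297] [-0.0005 -0.0027 -0.0008] rows>= 4.2
row [-0.5832 -0.5028 -0.0289] [-0.0005 -0.0027 -0.0008] rows>= 5.5
```

```bash
python3 -m creep '[[0,-0.582,-0.003,-0.03,0,0,0],[0,-0.582,-0.003,-0.03,0,0,0],[0,-0.582,-0.003,-0.03,0,0,0],[0,-0.582,-0.003,-0.03,0,0,0],[0,-0.582,-0.003,-0.03,0,0,0]]'; python3 - <<'E'
from h import *
w=lambda x,z,y=-.150:T(p,[x,y,z])[0]
go((w(-.18,.18,0),down(A)))
a=r.capture("side")[140:360,220:420];b=r.capture("top")[190:330,300:500]
cv2.imwrite('pics/b1.png',np.hstack([cv2.resize(a,(400,440),interpolation=2),cv2.resize(b,(400,440),interpolation=2)]))
E
```

```text
time_s: 13.0
tcp_pos: [0.3704, -0.0092, 0.2197]
ee_rot: [[0.976, -0.22, 0.006], [-0.22, -0.976, 0.0], [0.006, -0.002, -1.0]]
wrist_force: [-0.6, 0.1, 0.9]
gripper_width: 0.004
t 13.00 tcp [ 0.3704 -0.0092  0.2197] F [-0.6  0.1  0.9] g 0.004 J [ 24.2  -3.1 -33.9   0.2 -58.9  53. ]
[[ 0.976 -0.22   0.006]
 [-0.22  -0.976  0.   ]
 [ 0.006 -0.002 -1.   ]]
row [ 0.0171 -0.5055  0.1331] [-0.0005 -0.0019 -0.0005] rows>= 3.8
```

View pics/b1.png

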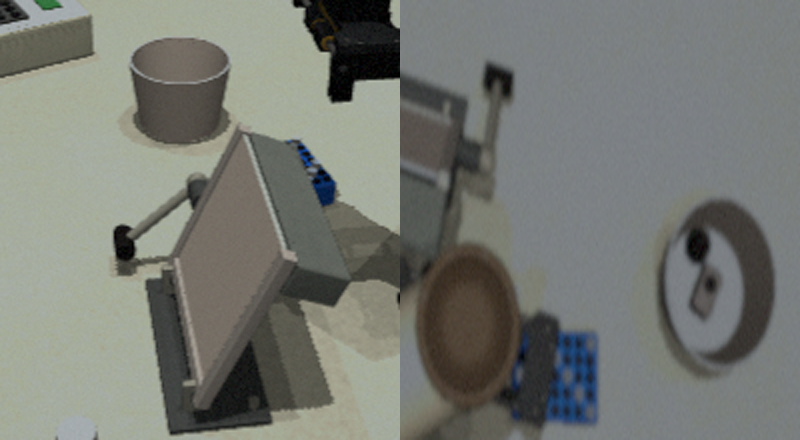

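```bash
python3 -m creep '[[0,0.01,-0.5,0.05,0,0,0],[0,0.01,-0.5,0.05,0,0,0],[0,0.01,-0.505,0.08,0,0,0],[0,0.017,-0.505,0.133,0,0,0],[0,0.017,-0.505,0.133,0,0,0]]'; python3 - <<'E'
from h import *
w=lambda x,z,y=0:T(p,[x,y,z])[0]
a=r.capture("side")[140:360,220:420];b=r.capture("top")[190:330,200:400]
cv2.imwrite('pics/b2.png',np.hstack([cv2.resize(a,(400,440),interpolation=2),cv2.resize(b,(400,440),interpolation=2)]))
q=2.7;X=T(p,scr(0,[.1115*np.sin(q),-.145,.085+.1115*np.cos(q)]))
print(X,proj("side",X),proj("top",X))
go((w(-.15,.180),down(A)),(w(-.145,.180),down(A)),(w(-.0735-.003,.195),down(A)))
E
```

```text
time_s: 13.52
tcp_pos: [0.4149, 0.1419, 0.1783]
ee_rot: [[0.977, -0.215, 0.008], [-0.215, -0.977, -0.001], [0.008, -0.0, -1.0]]
wrist_force: [-1.2, -0.2, 0.5]
gripper_width: 0.009
[[ 0.60179605 -0.05412656  0.03400041]] [[280.62908125 260.89978766]] [[347.72497194 214.49537262]]
t 13.62 tcp [0.414  0.139  0.1802] F [-0.5 -0.4  0.3] g 0.004 J [ 40.3   6.7 -30.2   0.5 -52.8  36.9]
[[ 0.976 -0.217  0.009]
 [-0.217 -0.976 -0.002]
 [ 0.009 -0.    -1.   ]]
row [0.0847 0.0085 0.0016] [-0.0001 -0.0029  0.0004] rows>= 0.6
row [0.1013 0.0085 0.0017] [-0.0001 -0.0029  0.0004] rows>= 0.7
row [ 0.3301  0.0088 -0.0462] [-0.0001 -0.0029  0.0004] rows>= 2.4
```

View pics/b2.png

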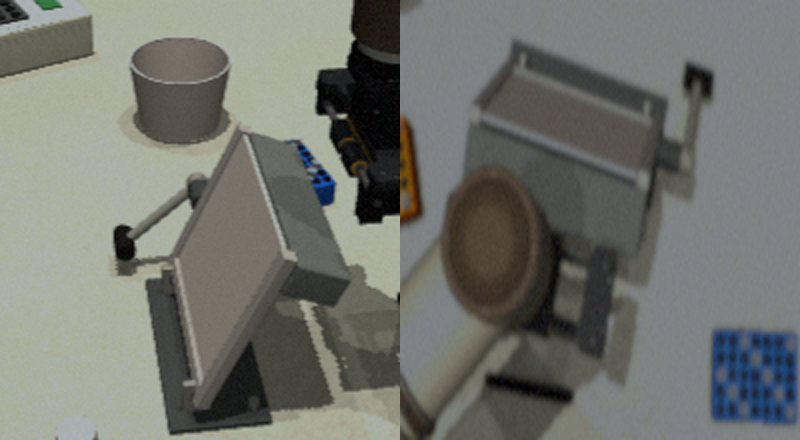

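```bash
python3 -m creep '[[0,0.03,0.004,0,0,-0.002,0],[0,0.06,0.008,0,0,-0.003,0],[0,0.08,0.008,0,0,-0.003,0],[0,0.095,0.008,0,0,-0.003,0],[0,0.11,0.008,0,0,-0.003,0]]'
```

```text
time_s: 14.03
tcp_pos: [0.4463, 0.1288, 0.1809]
ee_rot: [[0.976, -0.219, 0.0], [-0.219, -0.976, 0.001], [-0.0, -0.001, -1.0]]
wrist_force: [-0.8, -0.6, 1.3]
gripper_width: 0.004
```

```bash
python3 -m creep '[[0,0.012,0,0,0,0,0],[0,0.024,0,-0.003,0,0,0],[0,0.036,0,-0.006,0,0,0],[0,0.048,0,-0.009,0,0,0],[0,0.06,0,-0.012,0,0,0]]'; python3 - <<'E'
from h import *
st()
a=r.capture("side")[140:360,220:420]
cv2.imwrite('pics/b3.png',cv2.resize(a,(500,550),interpolation=2))
E
```

```text
time_s: 14.45
tcp_pos: [0.4607, 0.1243, 0.1854]
ee_rot: [[0.976, -0.219, -0.006], [-0.219, -0.976, 0.0], [-0.006, 0.001, -1.0]]
wrist_force: [-12.5, 3.5, 12.1]
gripper_width: 0.003
t 14.45 tcp [0.4607 0.1243 0.1854] F [-12.5   3.5  12.1] g 0.003 J [ 34.5  10.7 -24.   -0.3 -55.6  43. ]
[[ 0.976 -0.219 -0.006]
 [-0.219 -0.976  0.   ]
 [-0.006  0.001 -1.   ]]
```

View pics/b3.png

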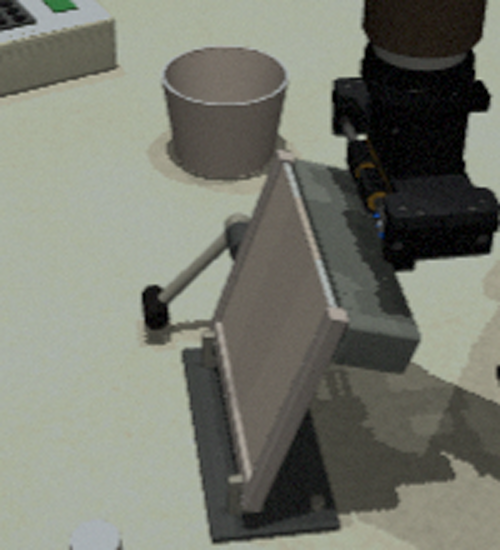

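```bash
python3 - <<'E'
from h import *
s=r.sense();c,si=np.cos(p[2]),np.sin(p[2]);d=s["tcp_pos"]-[p[0],p[1],0]
bx=c*d[0]+si*d[1];print("base x",bx,"y",-si*d[0]+c*d[1])
from scipy.optimize import brentq
print("q",brentq(lambda q:scr(q,[-.064,0,.186])[0,0]-.0095-bx,-.1,.45))
W=[]
for q in np.arange(.05,.401,.05):
    e=scr(q,[-.064,0,.186])[0];print(q.round(2),e.round(4))
    W.append((T(p,[e[0]-.0095,0,e[2]+.003])[0],down(A)))
go(*W)
E
```

```text
base x -0.12574647283605345 y -0.001611617254725809
q 0.09912946390836644
0.05 [-0.1239  0.      0.1828]
0.1 [-0.1161  0.      0.1888]
0.15 [-0.108   0.      0.1944]
0.2 [-0.0997  0.      0.1996]
0.25 [-0.0911  0.      0.2043]
0.3 [-0.0822  0.      0.2087]
0.35 [-0.0732  0.      0.2126]
0.4 [-0.064  0.     0.216]
t 14.50 tcp [0.4615 0.1242 0.1857] F [-11.4   2.1  12.2] g 0.006 J [ 34.5  10.8 -23.9  -0.2 -55.6  43. ]
[[ 0.976 -0.219 -0.005]
 [-0.219 -0.976 -0.   ]
 [-0.005  0.001 -1.   ]]
row [-0.0255 -0.0054 -0.0001] [ 0.0005  0.0016 -0.0002] rows>= 0.2
row [ 0.0004 -0.0053 -0.0203] [ 0.0005  0.0016 -0.0002] rows>= 0.2
row [ 0.0272 -0.0053 -0.0391] [ 0.0005  0.0016 -0.0002] rows>= 0.3
row [ 0.0549 -0.0053 -0.0565] [ 0.0005  0.0016 -0.0002] rows>= 0.6
row [ 0.0835 -0.0053 -0.0726] [ 0.0005  0.0016 -0.0002] rows>= 0.8
row [ 0.1129 -0.0053 -0.0872] [ 0.0005  0.0016 -0.0002] rows>= 1.0
row [ 0.1429 -0.0053 -0.1003] [ 0.0005  0.0016 -0.0002] rows>= 1.3
row [ 0.1736 -0.0053 -0.1119] [ 0.0005  0.0016 -0.0002] rows>= 1.5
```

```bash
python3 -m creep '[[0,0.005,0,-0.02,0,0,0],[0,0.015,0,-0.03,0,0,0],[0,0.027,0,-0.039,0,0,0],[0,0.041,0,-0.048,0,0,0],[0,0.055,0,-0.057,0,0,0]]'; python3 -m creep '[[0,0.014,0,-0.009,0,0,0],[0,0.028,0,-0.017,0,0,0],[0,0.042,0,-0.024,0,0,0],[0,0.056,0,-0.031,0,0,0]]'; python3 - <<'E'
from h import *
s=r.sense();c,si=np.cos(p[2]),np.sin(p[2]);d=s["tcp_pos"]-[p[0],p[1],0]
print("base x",c*d[0]+si*d[1])
W=[]
for q in (.34,.37,.38,.39,.4):
    e=scr(q,[-.064,0,.186])[0]
    W.append((T(p,[e[0]-.0095,0,e[2]+.003])[0],down(A)))
a=r.capture("side")[140:360,220:420]
cv2.imwrite('pics/b4.png',cv2.resize(a,(500,550),interpolation=2))
go(*W)
E
```

```text
time_s: 14.92
tcp_pos: [0.477, 0.1195, 0.2027]
ee_rot: [[0.976, -0.219, -0.008], [-0.219, -0.976, -0.002], [-0.007, 0.004, -1.0]]
wrist_force: [-4.7, -1.2, 1.6]
gripper_width: 0.005
time_s: 15.25
tcp_pos: [0.494, 0.1156, 0.212]
ee_rot: [[0.976, -0.219, -0.008], [-0.22, -0.976, -0.002], [-0.007, 0.004, -1.0]]
wrist_force: [-3.6, -0.2, -0.8]
gripper_width: 0.004
base x -0.09221359926600248
t 15.30 tcp [0.4952 0.1158 0.2125] F [-1.6 -0.5 -0.1] g 0.009 J [ 31.4  12.2 -17.7  -0.1 -60.4  45.9]
[[ 0.976 -0.219 -0.006]
 [-0.219 -0.976 -0.002]
 [-0.005  0.003 -1.   ]]
row [ 0.0218 -0.0082 -0.0078] [ 0.0011  0.0017 -0.0004] rows>= 0.2
row [ 0.04   -0.0082 -0.0151] [ 0.0011  0.0017 -0.0004] rows>= 0.3
row [ 0.0462 -0.0082 -0.0174] [ 0.0011  0.0017 -0.0004] rows>= 0.4
row [ 0.0523 -0.0082 -0.0197] [ 0.0011  0.0017 -0.0004] rows>= 0.4
row [ 0.0585 -0.0082 -0.0219] [ 0.0011  0.0017 -0.0004] rows>= 0.5
```

View pics/b4.png

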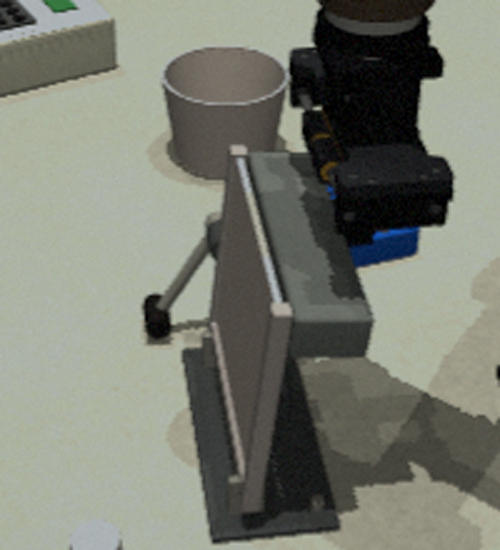

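```bash
python3 -m creep '[[0,0.01,-0.003,-0.004,0,0,0],[0,0.02,-0.004,-0.008,0,0,0],[0,0.03,-0.004,-0.01,0,0,0],[0,0.037,-0.004,-0.012,0,0,0],[0,0.043,-0.004,-0.014,0,0,0]]'; python3 - <<'E'
from h import *
W=[]
for q in (.37,.38,.39,.4):
    e=scr(q,[-.064,0,.186])[0]
    W.append((T(p,[e[0]-.0095,0,e[2]+.003])[0],down(A)))
a=r.capture("side")
cv2.imwrite('pics/b5.png',cv2.resize(a[140:360,220:420],(500,550),interpolation=2))
go(*W)
# predicted px of panel top-left corner & foot at various q; screen top corner y=.108,z=.19,x=0
k=2.7
for q in(.3,.34,.36,.38,.4,.42):print(q,proj("side",T(p,scr(q,[[-.064,.108,.186],[-.064,.108,.15],[.1115*np.sin(k),-.145,.085+.1115*np.cos(k)]]))).round(1).tolist())
E
```

```text
time_s: 15.72
tcp_pos: [0.5087, 0.1143, 0.2171]
ee_rot: [[0.976, -0.219, -0.005], [-0.219, -0.976, -0.002], [-0.004, 0.003, -1.0]]
wrist_force: [-2.5, -0.9, 1.8]
gripper_width: 0.006
t 15.77 tcp [0.5091 0.1144 0.2172] F [-0.9 -0.9  1.4] g 0.004 J [ 30.5  13.2 -15.7  -0.1 -61.4  46.9]
[[ 0.976 -0.219 -0.004]
 [-0.219 -0.976 -0.001]
 [-0.004  0.002 -1.   ]]
row [-0.0061 -0.0027  0.0006] [ 0.0008  0.0012 -0.0003] rows>= 0.0
row [ 0.     -0.0027 -0.0017] [ 0.0008  0.0012 -0.0003] rows>= 0.0
row [ 0.0062 -0.0027 -0.0039] [ 0.0008  0.0012 -0.0003] rows>= 0.1
row [ 0.0124 -0.0027 -0.0061] [ 0.0008  0.0012 -0.0003] rows>= 0.1
0.3 [[369.8, 267.2], [366.1, 283.6], [281.3, 266.0]]
0.34 [[365.7, 266.1], [362.9, 282.5], [281.5, 266.6]]
0.36 [[363.7, 265.6], [361.3, 282.0], [281.7, 266.9]]
0.38 [[361.5, 265.1], [359.7, 281.6], [281.8, 267.2]]
0.4 [[359.4, 264.7], [358.0, 281.1], [281.9, 267.5]]
0.42 [[357.3, 264.3], [356.3, 280.7], [282.1, 267.9]]
```

View pics/b5.png

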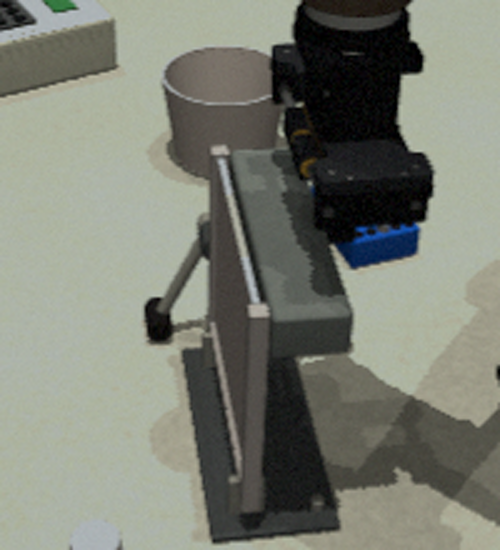

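```bash
python3 -m creep '[[0,0.003,0,-0.001,0,0,0],[0,0.006,0,-0.002,0,0,0],[0,0.007,0,-0.003,0,0,0],[0,0.007,0,-0.003,0,0,0],[0,0.007,0,-0.003,0,0,0]]'; python3 -m creep '[[0,0.001,0,0,0,0,0],[0,0.001,0,0,0,0,0],[0,0.001,0,0,0,0,0],[0,0.001,0,0,0,0,0],[0,0.001,0,0,0,0,0]]'; python3 - <<'E'
from h import *
for i in range(6):
    st()["wrist_force"]; a=r.capture("side")
b=r.capture("top")
cv2.imwrite('pics/b6.png',np.hstack([cv2.resize(a[140:360,220:420],(400,440),interpolation=2),cv2.resize(b[150:330,220:500],(400,257),interpolation=2).copy() if 0 else cv2.resize(b[150:340,300:490],(400,440),interpolation=2)]))
E
```

```text
time_s: 16.18
tcp_pos: [0.5112, 0.1139, 0.2179]
ee_rot: [[0.976, -0.219, -0.004], [-0.219, -0.976, -0.001], [-0.004, 0.002, -1.0]]
wrist_force: [-1.5, -0.4, 0.2]
gripper_width: 0.006
time_s: 16.6
tcp_pos: [0.5114, 0.1139, 0.218]
ee_rot: [[0.976, -0.219, -0.004], [-0.219, -0.976, -0.001], [-0.004, 0.002, -1.0]]
wrist_force: [-1.8, -0.8, 1.7]
gripper_width: 0.007
t 16.60 tcp [0.5114 0.1139 0.218 ] F [-1.8 -0.8  1.7] g 0.007 J [ 30.3  13.4 -15.4  -0.1 -61.5  47.1]
[[ 0.976 -0.219 -0.004]
 [-0.219 -0.976 -0.001]
 [-0.004  0.002 -1.   ]]
t 16.65 tcp [0.5115 0.1139 0.218 ] F [-1.4 -0.5  0.8] g 0.004 J [ 30.3  13.4 -15.4  -0.1 -61.5  47.1]
[[ 0.976 -0.219 -0.004]
 [-0.219 -0.976 -0.001]
 [-0.004  0.002 -1.   ]]
t 16.70 tcp [0.5115 0.1139 0.218 ] F [-2.3 -0.3  1.3] g 0.003 J [ 30.3  13.4 -15.4  -0.1 -61.5  47.1]
[[ 0.976 -0.219 -0.004]
 [-0.219 -0.976 -0.001]
 [-0.004  0.002 -1.   ]]
t 16.75 tcp [0.5115 0.1139 0.218 ] F [-2.1 -0.3  1.7] g 0.003 J [ 30.3  13.4 -15.4  -0.1 -61.5  47.1]
[[ 0.976 -0.219 -0.004]
 [-0.219 -0.976 -0.001]
 [-0.004  0.002 -1.   ]]
t 16.80 tcp [0.5115 0.1139 0.218 ] F [-2.6  0.2  1.7] g 0.006 J [ 30.3  13.4 -15.4  -0.1 -61.5  47.1]
[[ 0.976 -0.219 -0.004]
 [-0.219 -0.976 -0.001]
 [-0.004  0.002 -1.   ]]
t 16.85 tcp [0.5115 0.1139 0.218 ] F [-1.9 -0.5  1.1] g 0.008 J [ 30.3  13.4 -15.4  -0.1 -61.5  47.1]
[[ 0.976 -0.219 -0.004]
 [-0.219 -0.976 -0.001]
 [-0.004  0.002 -1.   ]]
```

View pics/b6.png

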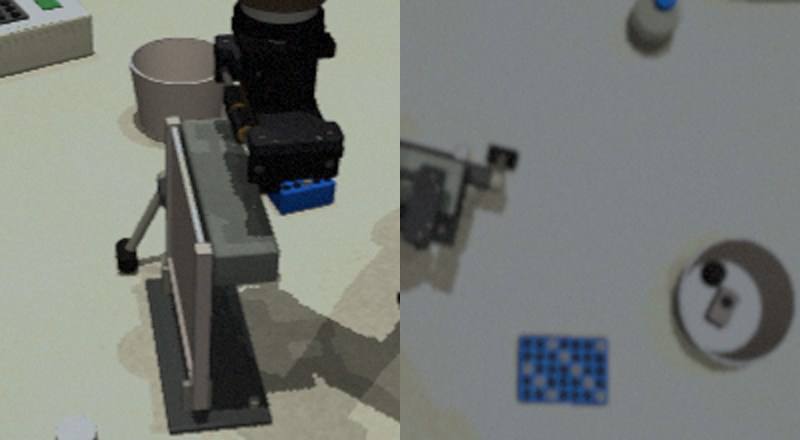

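```bash
python3 -c "
from station import r
print(r.finish_job())"
```

```text
the job is handed in; nothing more can be done
None
```

The job is handed in, with the fingers still holding the screen upright; no verdict was reported. It took about 17 s of the 72 s allowed.

- **What I did:** I dropped the foam offcut and then the rubber stopper into the tub. Next I pushed the kickstand's roller over centre, and it fell to its stop. Then I pushed the light bar with closed fingers, following its arc, until the screen was upright.
- **Debris:** the last top view shows both pieces inside the tub.
- **Kickstand:** the foot's pixel position matches the lower stop (2.70 rad) to about 1 pixel.
- **Screen angle:** I estimate about 0.39 rad from the arm pose. Before the last 2 mm push, the camera estimate of 0.37 and the arm-pose estimate of 0.38 differed slightly, both above the 0.34 limit.
- **Holding force:** the wrist force read a steady 2 N or so over the last readings, with about ±1 N of noise. It peaked at about 18 N early in the push, from friction on the bar's edge, and fell once the fingers followed the arc.
- **Bystanders:** I saw no contact with any. The tip box and the reagent bottle look undisturbed in the last picture. I did not measure any bystander's final position, and the rack, beaker and marker were not in it.

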